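# Take out the pedal block and set the mower's parking brake

### The job

The mower's brake is back together: take the wooden safety block out from under the brake pedal and leave it on the bench, a good hand's width clear of the pedal. Then press the pedal right down to its stop and let go, so that the parking latch holds it down. Leave the other things on the bench where they are.

Things in the scene. Friction and masses are not known exactly. Their poses are not given: they have to be found in the camera images.
- brake_unit: brake pedal unit of a ride-on mower, fixed to the bench. Origin: on the bench (z = 0) straight under the middle of the pedal pad; x runs level from there along the pedal arm to the pivot and the disc brake behind it, z up, y to the left. Plate, cheeks and brake fill x 85 to 415 mm, y -65 to 65 mm, to 155 mm high; under the pad is bare bench. The red tab behind the pivot would release the latch
- pad_top (a point): centre of the upper face of the black rubber pedal pad, 70 mm (unit x) by 90 mm (unit y), 14 mm thick. Pedal up: 146 mm above the bench, the pad's lowest edge at 115 mm; at the stop: 54 mm. It moves almost straight down (under 9 mm in x). The pad slopes 0.26 rad: pedal up, its edge away from the pivot is the higher; at the stop, the lower
- pedal (a joint): pedal hinge, 175 mm behind the pad, 85 mm above the bench: 0 rad = up, 0.52 = at its stop. Sprung up: about 5 N on the pad starts it, 13 N holds it at the stop. A pawl clicks in by itself at 0.18, 0.33 and 0.48 rad on the way down; let go from the stop, the pedal rises slightly and stays latched at about 0.48. After a part stroke, pressing again simply goes on
- block: safety block: pale timber offcut with a red band near one end, 45 mm thick (x) by 170 mm long (y) by 95 mm high (z), about 0.36 kg, loose, standing on edge on the bench crosswise under the pad, so that the pedal cannot go down. Origin: centre of its underside. Its red end (+y) sticks out 65 to 95 mm beyond the pad's left (unit +y) edge
- block_center (a point): the middle of the safety block, 47.5 mm above its underside; axes as the block's
- wrench: combination spanner, 200 mm long, lying beside the brake unit; origin at its middle
- spray_can: spray can, 66 mm diameter, 200 mm tall, standing on the right of the bench; origin at the centre of its foot
- grease_tin: round grease tin, 84 mm diameter, 75 mm tall, standing to the right of the pedal; origin at the centre of its foot
- hammer: hammer, 300 mm long, lying on the left of the bench
- mug: blue mug, 82 mm diameter, 95 mm tall, on the right of the bench; origin at the centre of its foot
- part_box: cardboard parts box, 100 x 150 x 45 mm, on the right of the bench; origin at the centre of its underside
Not all that is in view belongs to the job. What is shaped like the block but orange, purple or turquoise is not meant.

How it is judged:
By the outcome, as a careful person would: the job done as asked, in the order asked, and still so for the second after the job is handed in, with the robot touching nothing.
It also fails if it takes over 51 s, if anything falls off the work surface, if the arm or the gripper's body presses on something with over 40 N, if the wrist force passes 120 N, or if a joint passes its speed limit or range.

### The arm

A 6-joint arm with a two-finger parallel gripper is mounted at the origin on the work surface. World frame = base frame: x ahead of the robot, y to its left, z up, the work surface at z = 0. Lengths are in m, angles in rad, forces in N, time in s.
With the tool pointing down it reaches from about 0.35 to 0.925 m from the base axis. Payload 6.4 kg.
Tool frame: the origin (TCP) lies on the centre line of the jaws, within the pads' length; the fingertips stand 11 mm ahead of it and the grasp point (between the pads) lies 8 mm behind it; x points along the fingers, y is the direction in which the jaws open and shut, and the axes are right-handed (so a half turn about x gives the same grasp; the last joint's range is limited). The gripper opens to 85 mm and grips with 20 to 120 N. Pads are 22 mm wide; open, the fingers measure 114 mm over their backs; the gripper's body (76 mm by 85 mm) begins 54 mm behind the grasp point. The pads swing forward as they close: fully open they stand 13 mm farther back than shut.
Start: joints at [-1.332, 0.245, 1.558, -0, 1.339, -0.174], TCP at [0.261, -0.595, 0.242] pointing down, gripper open.
Joint ranges: [-3.13, 3.13], [-1.02, 2.26], [0.13, 2.54], [-0.95, 4.09], [0.21, 2.88], [-2.74, 2.74]. Speed limits (rad/s): [2.57, 2.57, 3.14, 3.14, 3.14, 3.14].

### API

Orientations are given as [roll, pitch, yaw] about the fixed x, y, z axes, in that order (R = Rz(yaw) Ry(pitch) Rx(roll)).
In Python, from bench import sensors, eyes, workorder, finder gives the robot as it stands.
- The arm moves only by the tool drive_tool, never from a script. Its arguments are lists of equal length, an entry for each row: "dp": the shift along the tool's x, y, z in mm, a list of three; "dr": the turn, a rotation vector about the tool's x, y, z in degrees, a list of three. In form: {"dp": [[dx, dy, dz], ...], "dr": [[wx, wy, wz], ...]}. A call has 1 to 5 rows; each row shifts and turns the pose as measured when the row begins, along the tool's axes as they then stand; what a row does not reach is not made up. A row lasts 1/12 s, in which the tool goes at most 41.7 mm and 7.16 degrees, less where a joint would pass 70% of its speed; a pose out of reach is approached as far as the arm can. A call with a gripper value outside its range is refused whole. "claw" is the opening, from 0 (shut) to 1 (fully open), set as the call begins (left out, the last holds). The fingers move at their own pace and stop on an object; the grip force is fixed at half the most. Time passes only in rows, so rows that do not move let the fingers close. It gives the time, the measured TCP pose, the force and the opening at its end, in the units of the state.
- sensors.state(): the state, without advancing time (a new reading comes with each control period).
- eyes.read_camera(name): name is "scene" or "side" or "wrist"; returns a dict with "image" (400x640x3 uint8, red, green, blue), "intrinsics" (3x3 intrinsics, pixels), "R" (3x3) and "t" (3): a world point X has camera coordinates R X + t. Camera axes: x right, y down, z forward; pixel columns grow to the right and rows downward; lengths in m; the calibration is good to about 2 mm. A picture is of the moment at which its call begins. There is no depth.
- workorder.finish_job(): hands the job in, once; it reports no verdict.
Trained networks look in a picture, given as the dict that the camera call returned (one of the last four; its "shot" number tells which), for a name from the list of things; names that differ only in an ending like _2 or _b are one class to them, and where a whole thing is asked for, a point or a joint stands for the part that bears it (a point fixed in the world has none). Each returns a list of dicts, best first, with "score" (0 to 1); they miss things now and then, are a little off and sometimes report something else, mostly with a low value. They report only what shows in the picture. A call takes as long as a camera call. They do not tell look-alikes from the thing itself.
- finder.search_frame(picture, target): "box" ([left, top, right, bottom] in pixels, round what is visible of it).
The state is a dict: "clock": time; "joints": joint angles; "qd": joint speeds; "joint_torque": joint torques, N m; "eef_pos": TCP position; "tcp_rot": TCP orientation; "contact_force": force on the tool from outside, world axes, zero at the start; "moment": the same for the moment, N m; "opening": opening from 0.0 (shut) to 1.0 (fully open).
Only numpy, scipy, OpenCV 4.12 (cv2) and the standard library are available. Lean on these libraries where they do the work, as an engineer would, in place of code of your own. Each camera call takes 0.05 s, during which the arm holds its last target.

## Working session

There is one attempt and no reset: what is moved stays moved. The work goes in short steps, Python scripts to look and compute and a tool call to move; the robot and the scene stay as the last step left them, time stands still between calls to the robot, and variables do not carry over. Pictures are saved under pics/ and viewed, and the job is handed in when it is done.

Besides the shell and the picture viewer there is one more tool, called after "Emit:" by a JSON object that holds its "method" and its "body", one argument or row to a line. drive_tool: Moves the arm, as the interface text tells. Its arguments: {"type":"object","properties":{"dp":{"type":"array","items":{"type":"array","items":{"type":"number"}}},"dr":{"type":"array","items":{"type":"array","items":{"type":"number"}}},"claw":{"type":"number"}},"required":["dp","dr"]}

```bash
mkdir -p pics; ls
cat > h.py <<'E'
import numpy as np, cv2
from bench import sensors, eyes, workorder, finder
def shot(cam,name,boxes=()):
    p=eyes.read_camera(cam); im=cv2.cvtColor(p['image'],cv2.COLOR_RGB2BGR)
    for t in boxes:
        for d in finder.search_frame(p,t)[:3]:
            print(cam,t,[round(float(v)) for v in d['box']],round(float(d['score']),2))
    cv2.imwrite('pics/'+name,im); return p
def proj(p,X):
    c=p['R']@np.array(X,float)+p['t']; u=p['intrinsics']@c; return u[:2]/u[2]
def ray(p,uv):
    d=np.linalg.inv(p['intrinsics'])@np.array([uv[0],uv[1],1.]); R=p['R']
    return -R.T@p['t'], R.T@d
def onz(p,uv,z):
    o,d=ray(p,uv); return o+d*(z-o[2])/d[2]
E
python3 - <<'E'
from h import *
s=sensors.state(); print(s)
for c in ['scene','side']:
    p=shot(c,c+'1.png',['brake_unit','block','pad_top']); print(p['intrinsics'],p['R'],p['t'])
p=shot('wrist','wrist1.png')
E
```

```text
pics
{'clock': 0.0, 'joints': array([-1.33208092e+00,  2.45845097e-01,  1.55899600e+00,  5.76274148e-06,
        1.33871732e+00, -1.74053568e-01]), 'qd': array([-0.00067257,  0.00045154,  0.00184979, -0.00037322, -0.00303807,
        0.00215953]), 'joint_torque': array([-1.88906079e-04, -4.29510033e+01, -3.26128936e+01, -1.15314497e-04,
        5.41072019e-03,  3.34218626e-06]), 'eef_pos': array([ 0.26065199, -0.5948675 ,  0.24117015]), 'tcp_rot': array([-1.74770153,  1.56883056,  1.80665877]), 'contact_force': array([0.37434648, 0.91807292, 0.02968571]), 'moment': array([ 0.01229921, -0.04165744,  0.03581079]), 'opening': 0.9984076936716584}
scene brake_unit [323, 193, 400, 345] 0.88
scene brake_unit [325, 188, 373, 269] 0.42
scene block [350, 127, 402, 156] 0.88
scene block [389, 225, 447, 272] 0.86
scene block [323, 196, 374, 237] 0.62
scene pad_top [324, 189, 371, 271] 0.84
[[437.45630059   0.         315.64983426]
 [  0.         437.45630059 201.33705243]
 [  0.           0.           1.        ]] [[ 0.24404954  0.96973632 -0.00716164]
 [ 0.75673066 -0.19505124 -0.62395009]
 [-0.60646395  0.1468553  -0.78143137]] [-0.12374176 -0.28664647  1.78383515]
side brake_unit [294, 156, 411, 216] 0.96
side block [308, 134, 331, 181] 0.91
side block [289, 180, 321, 227] 0.83
side block [328, 230, 351, 258] 0.58
side pad_top [295, 165, 362, 202] 0.8
[[457.23310927   0.         312.41958402]
 [  0.         457.23310927 209.28980678]
 [  0.           0.           1.        ]] [[ 0.87960264 -0.47554566 -0.01247065]
 [-0.36899819 -0.66551102 -0.64879536]
 [ 0.30023246  0.57528376 -0.76086074]] [-0.43511291  0.26946638  1.47096384]
```

View pics/scene1.png

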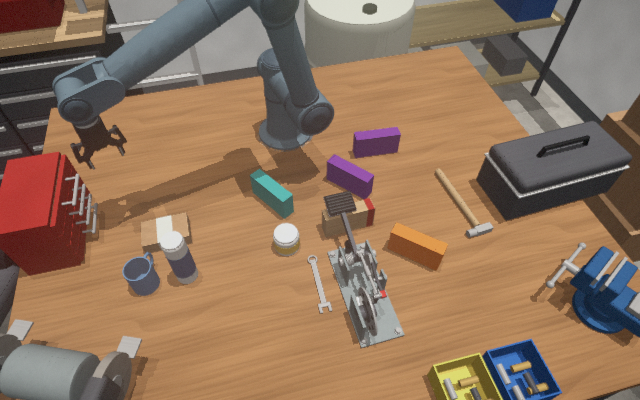

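View pics/side1.png

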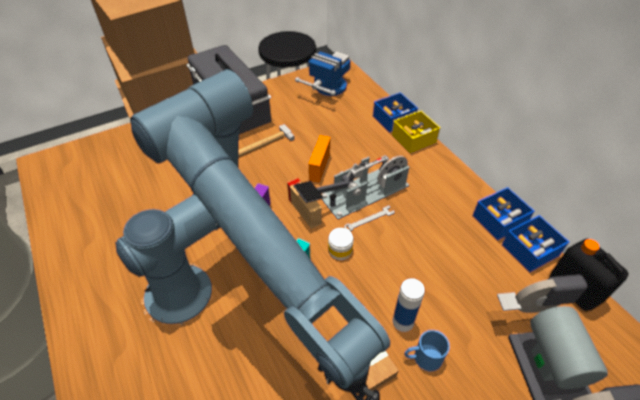

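View pics/wrist1.png

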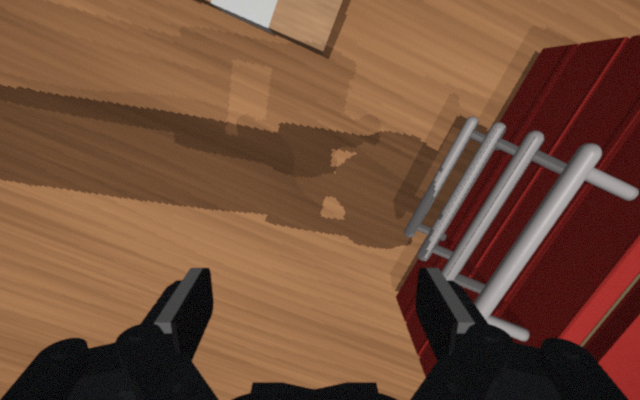

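```bash
python3 -c "
import cv2
for n,(a,b,c,d) in {'scene':(110,350,280,500),'side':(110,280,240,460)}.items():
    im=cv2.imread(f'pics/{n}1.png')[a:b,c:d]; cv2.imwrite(f'pics/{n}1z.png',cv2.resize(im,None,fx=3 if n=='side' else 2.5,fy=3 if n=='side' else 2.5,interpolation=cv2.INTER_CUBIC))
"
```

```text
(no output)
```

View pics/scene1z.png

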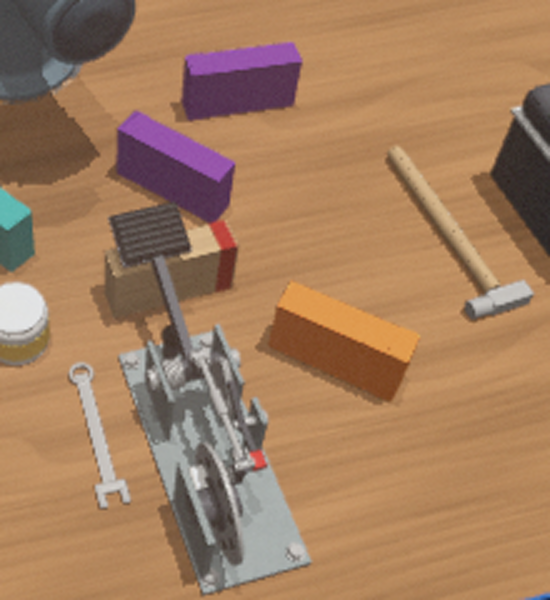

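View pics/side1z.png

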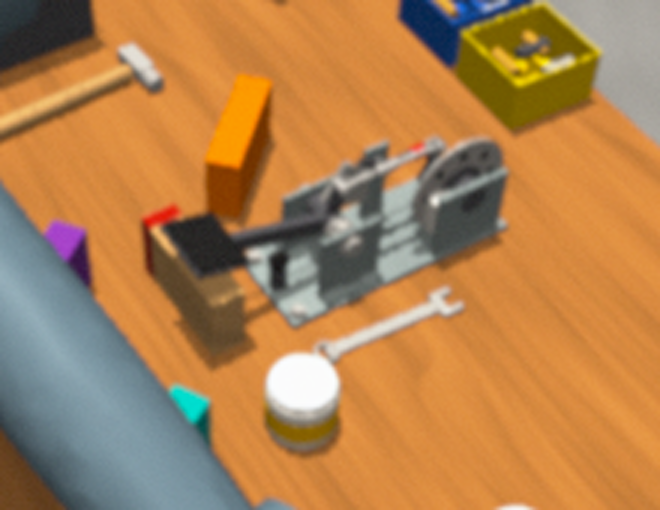

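Run:
```python
from h import *
sc=eyes.read_camera('scene'); sd=eyes.read_camera('side')
S=lambda u,v:(280+u/2.5,110+v/2.5)
D=lambda u,v:(240+u/3,110+v/3)
np.set_printoptions(precision=3,suppress=True)
for n,uv in dict(fR=(122,352),bR=(203,592),bL=(310,565),fL=(222,327)).items(): print('plate sc',n,onz(sc,S(*uv),.004))
for n,uv in dict(fR=(297,322),bR=(507,228)).items(): print('plate sd',n,onz(sd,D(*uv),.004))
print('block sc: redfront bottom',onz(sc,S(232,290),0),'right-front bottom',onz(sc,S(116,318),0))
print('top redfront',onz(sc,S(237,249),.095),'top rear red',onz(sc,S(228,222),.095),'top right front',onz(sc,S(107,265),.095))
print('block sd: bottom near end robot side',onz(sd,D(212,343),0),'other',onz(sd,D(243,335),0))
print('purple near top', [onz(sc,S(*q),.095) for q in ((118,150),(135,113),(235,162),(217,182))], 'bot',onz(sc,S(213,222),0))
print('orange top', [onz(sc,S(*q),.095) for q in ((275,310),(290,283),(419,335),(405,358))])
print('teal top', onz(sc,S(32,210),.095)) 
def tri(a,b):
    o1,d1=ray(sc,a);o2,d2=ray(sd,b)
    A=np.stack([d1,-d2],1);x=np.linalg.lstsq(A,o2-o1,rcond=None)[0]
    p,q=o1+d1*x[0],o2+d2*x[1];return (p+q)/2,np.linalg.norm(p-q)
print('pad centre', tri(S(149,233),D(205,246)))
for a in [((112,217),(165,228)),((180,204),(205,213)) ,((190,247),(247,258)),((121,263),(203,276))]: print(onz(sc,S(*a[0]),.146), )
print('block top right-front corner',tri(S(107,265),D(212,315)))
```

```text
plate sc fR [0.6   0.021 0.004]
plate sc bR [0.926 0.026 0.004]
plate sc bL [0.926 0.153 0.004]
plate sc fL [0.595 0.159 0.004]
plate sd fR [0.614 0.017 0.004]
plate sd bR [0.928 0.021 0.004]
block sc: redfront bottom [0.539 0.192 0.   ] right-front bottom [0.544 0.028 0.   ]
top redfront [0.541 0.189 0.095] top rear red [0.496 0.192 0.095] top right front [0.524 0.02  0.095]
block sd: bottom near end robot side [0.51  0.041 0.   ] other [0.548 0.034 0.   ]
purple near top [array([0.335, 0.085, 0.095]), array([0.272, 0.127, 0.095]), array([0.397, 0.235, 0.095]), array([0.426, 0.2  , 0.095])] bot [0.419 0.204 0.   ]
orange top [array([0.643, 0.203, 0.095]), array([0.609, 0.236, 0.095]), array([0.721, 0.359, 0.095]), array([0.746, 0.329, 0.095])]
teal top [ 0.411 -0.053  0.095]
pad centre (array([0.52 , 0.074, 0.136]), np.float64(0.0029985460549705983))
[0.489 0.035 0.146]
[0.49  0.124 0.146]
[0.559 0.116 0.146]
[0.562 0.027 0.146]
block top right-front corner (array([0.504, 0.026, 0.069]), np.float64(0.003226960054057114))
```

```bash
cat >> h.py <<'E'
from scipy.spatial.transform import Rotation as Ro
np.set_printoptions(precision=3,suppress=True)
def Rt(s): return Ro.from_euler('xyz',s['tcp_rot'])
def Rdown(jaw_yaw): # tool x down, tool y at jaw_yaw in world
    x=np.array([0,0,-1.]);y=np.array([np.cos(jaw_yaw),np.sin(jaw_yaw),0]);return Ro.from_matrix(np.stack([x,y,np.cross(x,y)],1))
def plan(target,jaw,step=40,ang=7,n=30):
    s=sensors.state();p=s['eef_pos'].copy();R=Rt(s);Rg=Rdown(jaw) if jaw is not None else R
    print('at',p,'axes y,z',R.as_matrix()[:,1],R.as_matrix()[:,2],'x',R.as_matrix()[:,0])
    for k in range(n):
        e=np.array(target)-p;r=(R.inv()*Rg).as_rotvec(degrees=True)
        L=np.linalg.norm(e)*1e3;A=np.linalg.norm(r)
        if L<.5 and A<.3:break
        e=e*min(1,step/max(L,1e-9));r=r*min(1,ang/max(A,1e-9))
        d=np.round(R.inv().apply(e)*1e3,1);r=np.round(r,1)
        print(k,d.tolist(),r.tolist())
        p=p+R.apply(d/1e3);R=R*Ro.from_rotvec(r,degrees=True)
E
python3 - <<'E'
from h import *
sc=eyes.read_camera('scene')
print('hammer',[onz(sc,q,.02) for q in ((437,170),(482,232),(470,232),(493,228))])
print('purple2',[onz(sc,q,.095) for q in ((353,137),(400,128),(353,133),(400,134))],onz(sc,(399,153),0))
print('teal',[onz(sc,q,.095) for q in ((252,174),(264,170),(293,190))])
print('can',onz(sc,(184,283),0))
print(sensors.state()['joints'])
plan([.52,.12,.36],0.0)
plan([.52,.12,.36],np.pi)
E
```

```text
hammer [array([0.37 , 0.497, 0.02 ]), array([0.665, 0.526, 0.02 ]), array([0.655, 0.488, 0.02 ]), array([0.659, 0.569, 0.02 ])]
purple2 [array([0.199, 0.221, 0.095]), array([0.196, 0.407, 0.095]), array([0.178, 0.227, 0.095]), array([0.227, 0.395, 0.095])] [0.234 0.403 0.   ]
teal [array([ 0.288, -0.171,  0.095]), array([ 0.28 , -0.127,  0.095]), array([ 0.394, -0.049,  0.095])]
can [ 0.599 -0.444  0.   ]
[-1.332  0.245  1.558  0.     1.339 -0.174]
at [ 0.261 -0.595  0.242] axes y,z [ 0.401 -0.916  0.   ] [-0.916 -0.401 -0.   ] x [ 0. -0. -1.]
0 [-6.1, -28.6, -27.2] [-7.0, -0.0, -0.0]
1 [-6.1, -25.1, -30.5] [-7.0, -0.0, -0.0]
2 [-6.1, -21.2, -33.4] [-7.0, -0.0, -0.0]
3 [-6.1, -17.0, -35.7] [-7.0, -0.0, -0.0]
4 [-6.1, -12.5, -37.5] [-7.0, -0.0, -0.0]
5 [-6.1, -7.8, -38.7] [-7.0, -0.0, -0.0]
6 [-6.1, -3.1, -39.4] [-7.0, -0.0, -0.0]
7 [-6.1, 1.8, -39.5] [-7.0, -0.0, -0.0]
8 [-6.1, 6.6, -39.0] [-7.0, -0.0, -0.0]
9 [-6.1, 11.3, -37.9] [-3.3, 0.0, -0.0]
10 [-6.1, 13.4, -37.2] [-0.0, 0.0, -0.0]
11 [-6.1, 13.4, -37.2] [-0.0, 0.0, -0.0]
12 [-6.1, 13.4, -37.2] [-0.0, 0.0, -0.0]
13 [-6.1, 13.4,
[... 460 characters left out ...]
4, -19.5] [7.0, -0.0, 0.0]
3 [-6.1, -36.5, -15.2] [7.0, -0.0, 0.0]
4 [-6.1, -38.1, -10.6] [7.0, -0.0, 0.0]
5 [-6.1, -39.1, -5.9] [7.0, -0.0, 0.0]
6 [-6.1, -39.5, -1.1] [7.0, -0.0, 0.0]
7 [-6.1, -39.4, 3.7] [7.0, -0.0, 0.0]
8 [-6.1, -38.6, 8.5] [7.0, -0.0, 0.0]
9 [-6.1, -37.3, 13.2] [7.0, -0.0, 0.0]
10 [-6.1, -35.4, 17.6] [7.0, -0.0, 0.0]
11 [-6.1, -33.0, 21.8] [7.0, -0.0, 0.0]
12 [-6.1, -30.1, 25.6] [7.0, -0.0, 0.0]
13 [-6.1, -26.7, 29.1] [7.0, -0.0, 0.0]
14 [-6.2, -23.0, 32.2] [7.0, -0.0, 0.0]
15 [-6.1, -18.9, 34.7] [7.0, -0.0, 0.0]
16 [-6.2, -14.5, 36.8] [1.7, -0.0, 0.0]
17 [-6.1, -13.4, 37.2] [-0.0, -0.0, 0.0]
18 [-6.2, -13.4, 37.2] [-0.0, -0.0, 0.0]
19 [-1.5, -3.4, 9.2] [-0.0, -0.0, 0.0]
```

Emit:
{"method": "drive_tool", "body": {
  "dp": [
    [-12,-28,-26],
    [-12,-24,-30],
    [-12,-21,-32],
    [-12,-17,-34],
    [-10,-12,-37]
  ],
  "dr": [
    [-7,0,0],
    [-7,0,0],
    [-7,0,0],
    [-7,0,0],
    [-7,0,0]
  ]
}}

```text
clock: 1.02
eef_pos: [0.3222, -0.4126, 0.2966]
tcp_rot: [-2.218, 1.562, 1.959]
contact_force: [-0.1, -0.6, 0.1]
opening: 1.005
```

Emit:
{"method": "drive_tool", "body": {
  "dp": [
    [-10,-8,-38],
    [-10,-3,-39],
    [-10,2,-39],
    [-10,6,-39],
    [-10,11,-37]
  ],
  "dr": [
    [-7,0,0],
    [-7,0,0],
    [-7,0,0],
    [-7,0,0],
    [-3.3,0,0]
  ]
}}

```text
clock: 1.43
eef_pos: [0.3851, -0.221, 0.3504]
tcp_rot: [-3.058, 1.565, 1.681]
contact_force: [1.2, -0.4, 1.7]
opening: 1.001
```

Emit:
{"method": "drive_tool", "body": {
  "dp": [
    [-3,13,-37],
    [-3,13,-37],
    [-3,13,-37],
    [0,13,-37],
    [0,13,-37]
  ],
  "dr": [
    [0,0,0],
    [0,0,0],
    [0,0,0],
    [0,0,0],
    [0,0,0]
  ]
}}

```text
clock: 1.85
eef_pos: [0.4463, -0.0252, 0.3662]
tcp_rot: [1.525, 1.561, -0.019]
contact_force: [1.1, -0.7, 0.4]
opening: 1.001
```

Run:
```python
from h import *
print(sensors.state()['clock'],sensors.state()['joints'])
plan([.50,.14,.36],0.0)
```

```text
1.85 [-0.313 -0.339  1.899  0.003  1.572 -0.34 ]
at [ 0.446 -0.025  0.366] axes y,z [1.    0.027 0.01 ] [ 0.027 -1.     0.   ] x [ 0.01 -0.   -1.  ]
0 [1.5, 13.4, -37.7] [1.5, 0.0, -0.6]
1 [1.4, 12.4, -38.0] [0.0, 0.0, 0.0]
2 [1.4, 12.4, -38.0] [0.0, 0.0, 0.0]
3 [1.4, 12.4, -38.0] [0.0, 0.0, 0.0]
4 [0.5, 4.3, -13.1] [0.0, 0.0, 0.0]
```

Emit:
{"method": "drive_tool", "body": {
  "dp": [
    [1,13,-38],
    [1,12,-38],
    [1,12,-38],
    [1,12,-38],
    [0,4,-13]
  ],
  "dr": [
    [1.5,0,-0.6],
    [0,0,0],
    [0,0,0],
    [0,0,0],
    [0,0,0]
  ]
}}

```text
clock: 2.27
eef_pos: [0.4986, 0.1518, 0.3644]
tcp_rot: [1.526, 1.565, -0.04]
contact_force: [0.5, 0.1, -0.8]
opening: 1.001
```

Run:
```python
from h import *
print(sensors.state()['clock'],sensors.state()['joints'])
p=shot('wrist','wrist2.png',['block','pad_top','brake_unit'])
print(p['R'],p['t'],-p['R'].T@p['t'])
plan([.52,.17,.2],0.0)
```

```text
2.2667 [ 0.078 -0.142  1.739 -0.001  1.538  0.073]
wrist block [301, 107, 348, 193] 0.98
wrist block [191, 275, 272, 369] 0.91
wrist block [1, 0, 99, 80] 0.73
wrist pad_top [294, 186, 544, 272] 0.62
wrist pad_top [297, 141, 640, 272] 0.52
wrist brake_unit [298, 141, 640, 272] 0.85
[[ 1.     0.004  0.005]
 [ 0.002 -0.948  0.317]
 [ 0.006 -0.317 -0.948]] [-0.499  0.063  0.541] [0.496 0.234 0.495]
at [0.498 0.148 0.365] axes y,z [1.    0.001 0.006] [ 0.001 -1.     0.002] x [ 0.006 -0.002 -1.   ]
0 [39.3, 5.0, -5.4] [0.1, 0.1, -0.3]
1 [39.3, 5.2, -5.4] [-0.0, 0.0, -0.0]
2 [39.3, 5.2, -5.4] [-0.0, 0.0, -0.0]
3 [39.3, 5.1, -5.4] [-0.0, 0.0, -0.0]
4 [7.4, 1.0, -1.0] [-0.0, 0.0, -0.0]
```

View pics/wrist2.png

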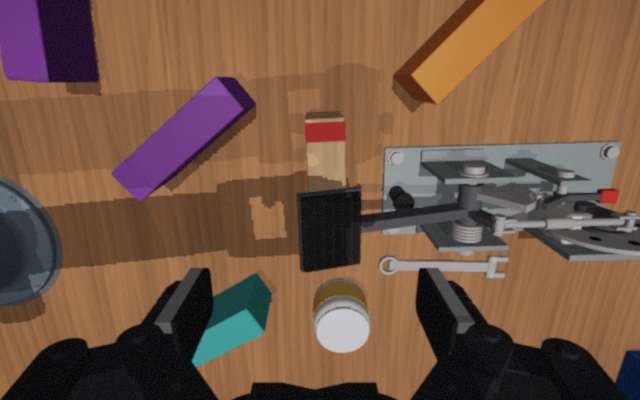

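Run:
```python
from h import *
p=shot('wrist','wrist3.png')
im=cv2.imread('pics/wrist3.png');cv2.imwrite('pics/wrist3z.png',cv2.resize(im[90:290,270:420],None,fx=4,fy=3.0,interpolation=cv2.INTER_CUBIC)[:600,:600])
for n,uv,z in [('blk topL',(305.5,118),.095),('blk topR',(345,117),.095),('blk lowL',(307,185),.095),('blk lowR',(346,185),.095),('end botL',(307,112),0),('end botR',(342,111),0),
 ('pad fl',(298,193),.155),('pad pl',(358,188),.137),('pad pr',(361,265),.137),('pad fr',(302,271),.155),('plate fl',(384,149),.004),('plate bl',(619,142),.004),('plate fr',(384,234),.004)]:
    print(n,onz(p,uv,z)[:2])
```

```text
blk topL [0.489 0.189]
blk topR [0.532 0.19 ]
blk lowL [0.49  0.112]
blk lowR [0.535 0.112]
end botL [0.489 0.187]
end botR [0.536 0.189]
pad fl [0.482 0.121]
pad pl [0.544 0.121]
pad pr [0.551 0.03 ]
pad fr [0.485 0.033]
plate fl [0.596 0.137]
plate bl [0.921 0.147]
plate fr [0.604 0.008]
```

View pics/wrist3z.png

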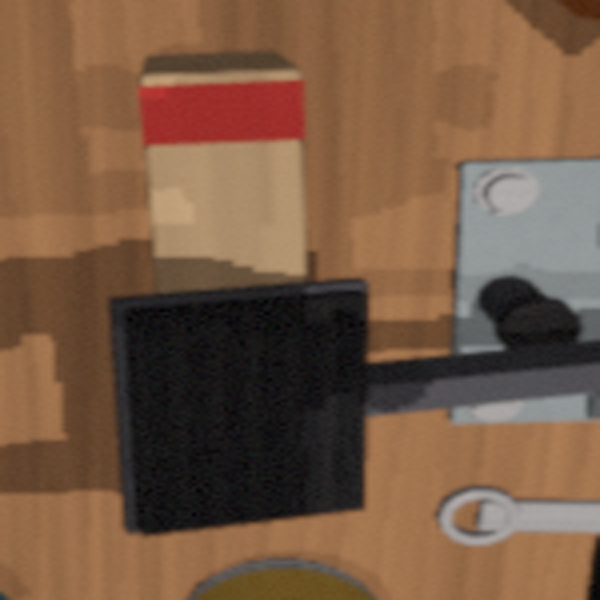

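Run:
```python
from h import *
plan([.513,.173,.14],0.02)
```

```text
at [0.498 0.147 0.365] axes y,z [ 1.    -0.     0.006] [-0.    -1.     0.002] x [ 0.006 -0.002 -1.   ]
0 [39.7, 2.4, -4.7] [-1.2, 0.1, -0.3]
1 [39.7, 2.7, -4.6] [0.0, 0.0, -0.0]
2 [39.7, 2.6, -4.5] [0.0, 0.0, -0.0]
3 [39.6, 2.7, -4.6] [0.0, 0.0, -0.0]
4 [39.7, 2.6, -4.5] [0.0, 0.0, -0.0]
5 [26.3, 1.8, -3.1] [0.0, 0.0, -0.0]
```

Emit:
{"method": "drive_tool", "body": {
  "dp": [
    [40,3,-6],
    [40,3,-6],
    [40,3,-6],
    [40,3,-6],
    [30,2,-2]
  ],
  "dr": [
    [-1.2,0.1,-0.3],
    [0,0,0],
    [0,0,0],
    [0,0,0],
    [0,0,0]
  ]
}}

```text
clock: 2.93
eef_pos: [0.5212, 0.1661, 0.182]
tcp_rot: [1.578, 1.542, 0.016]
contact_force: [0.1, 0.9, -0.1]
opening: 1.002
```

Run:
```python
from h import *
plan([.513,.173,.059],0.02,step=25)
p=shot('wrist','wrist4.png')
for q in [(.489,.19,.095),(.5335,.19,.095),(.49,.121,.137)]: print(proj(p,q))
shot('scene','scene4.png')
```

```text
at [0.521 0.166 0.182] axes y,z [1.    0.009 0.029] [ 0.009 -1.    -0.   ] x [ 0.029  0.    -1.   ]
0 [24.8, -2.4, -1.4] [-0.6, -0.0, -1.6]
1 [24.9, -1.6, -1.4] [-0.0, -0.0, -0.0]
2 [24.9, -1.7, -1.4] [-0.0, -0.0, -0.0]
3 [24.9, -1.6, -1.5] [-0.0, -0.0, -0.0]
4 [23.4, -1.6, -1.3] [-0.0, -0.0, -0.0]
[261.858 176.571]
[332.454 176.605]
[260.14  310.676]
```

View pics/wrist4.png

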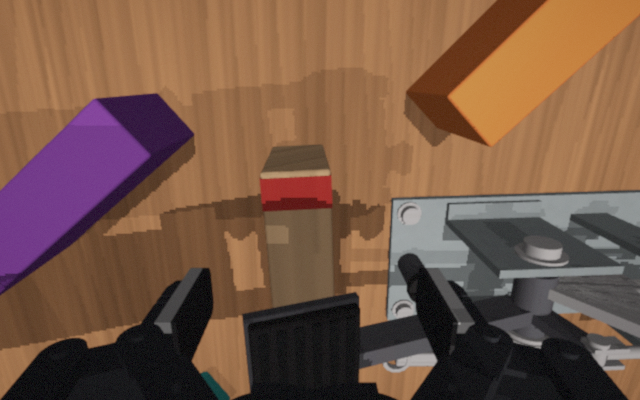

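Emit:
{"method": "drive_tool", "body": {
  "dp": [
    [25,-3,-2],
    [25,-2,-2],
    [25,-2,-2],
    [25,-2,-2],
    [20,-1,-1]
  ],
  "dr": [
    [-0.6,0,-1.6],
    [0,0,0],
    [0,0,0],
    [0,0,0],
    [0,0,0]
  ]
}}

```text
clock: 3.45
eef_pos: [0.5205, 0.1696, 0.0725]
tcp_rot: [1.616, 1.554, 0.056]
contact_force: [-0.4, 1.1, -0.5]
opening: 1.0
```

Run:
```python
from h import *
plan([.513,.173,.059],0.02,step=25)
```

```text
at [0.52  0.17  0.072] axes y,z [1.    0.011 0.017] [ 0.011 -1.    -0.001] x [ 0.017  0.001 -1.   ]
0 [13.4, -7.6, -3.5] [-0.5, -0.0, -1.0]
```

Emit:
{"method": "drive_tool", "body": {
  "dp": [
    [10,-7,-4],
    [4,-2,-1],
    [0,0,0]
  ],
  "dr": [
    [-0.5,0,-1],
    [0,0,0],
    [0,0,0]
  ]
}}

```text
clock: 3.7
eef_pos: [0.5127, 0.1725, 0.0604]
tcp_rot: [-2.456, 1.57, 2.273]
contact_force: [0.4, -0.6, 0.2]
opening: 1.002
```

Emit:
{"method": "drive_tool", "body": {
  "dp": [
    [0,0,0],
    [0,0,0],
    [0,0,0],
    [0,0,0],
    [0,0,0]
  ],
  "dr": [
    [0,0,0],
    [0,0,0],
    [0,0,0],
    [0,0,0],
    [0,0,0]
  ],
  "claw": 0.2
}}

```text
clock: 4.12
eef_pos: [0.5168, 0.1725, 0.0671]
tcp_rot: [1.787, 1.561, 0.231]
contact_force: [-0.3, -0.0, -3.2]
opening: 0.519
```

Run:
```python
from h import *
plan([.513,.173,.063],0.02,step=25)
print(sensors.state()['contact_force'],sensors.state()['opening'])
shot('wrist','wrist5.png')
```

```text
at [0.517 0.172 0.067] axes y,z [1.    0.015 0.009] [ 0.015 -1.    -0.002] x [ 0.009  0.002 -1.   ]
0 [4.1, -3.8, -0.6] [-0.3, -0.1, -0.5]
[-0.305 -0.026 -3.166] 0.519034478592348
```

View pics/wrist5.png

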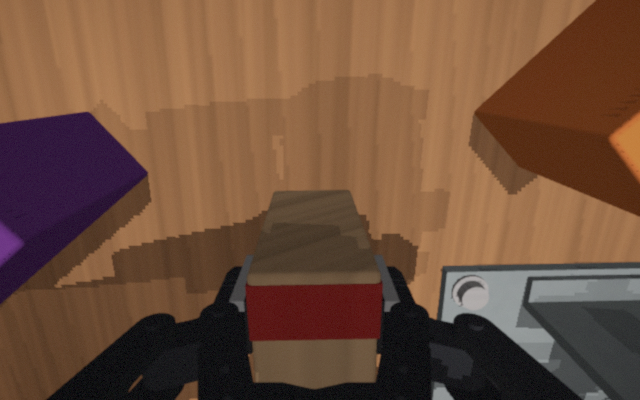

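Emit:
{"method": "drive_tool", "body": {
  "dp": [
    [2,-1,-20],
    [1,0,-25],
    [1,0,-25]
  ],
  "dr": [
    [0,0,-0.3],
    [0,0,0],
    [0,0,0]
  ]
}}

```text
clock: 4.42
eef_pos: [0.5173, 0.2322, 0.0666]
tcp_rot: [0.106, 1.551, -1.453]
contact_force: [-3.2, -18.2, 15.3]
opening: 0.519
```

Run:
```python
from h import *
s=sensors.state();print(s['contact_force'],s['moment'])
plan([.517,.34,.066],0.02,step=30)
shot('scene','scene6.png')
```

```text
[ -3.176 -18.226  15.315] [-1.784  0.527 -0.25 ]
at [0.517 0.232 0.067] axes y,z [1.    0.012 0.002] [ 0.012 -1.     0.019] x [ 0.002 -0.019 -1.   ]
0 [-0.4, 0.3, -30.0] [-0.4, 1.1, -0.1]
1 [0.1, 0.5, -30.0] [-0.0, 0.0, -0.0]
2 [0.2, 0.5, -30.0] [-0.0, 0.0, -0.0]
3 [0.1, 0.2, -17.8] [-0.0, 0.0, -0.0]
```

View pics/scene6.png

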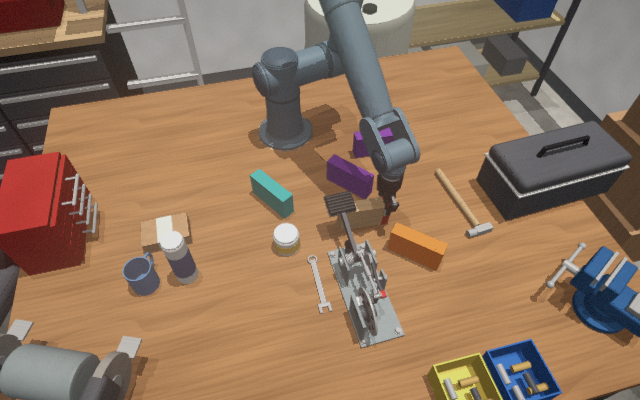

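Run:
```python
from h import *
s=sensors.state();print(s['contact_force'],s['moment'],s['eef_pos'])
p=shot('side','side6.png')
s=sensors.state();print(s['contact_force'],s['moment'],s['eef_pos'])
a=cv2.imread('pics/side6.png');b=cv2.imread('pics/scene6.png')
cv2.imwrite('pics/z6.png',np.hstack([cv2.resize(a[110:260,240:380],None,fx=2.8,fy=2.8),cv2.resize(b[150:300,300:440],None,fx=2.8,fy=2.8)]))
```

```text
[-2.497  2.755 -1.014] [ 0.285  0.277 -0.145] [0.518 0.237 0.067]
[-0.592  1.616  4.993] [ 0.796  0.133 -0.018] [0.518 0.237 0.067]
```

View pics/z6.png

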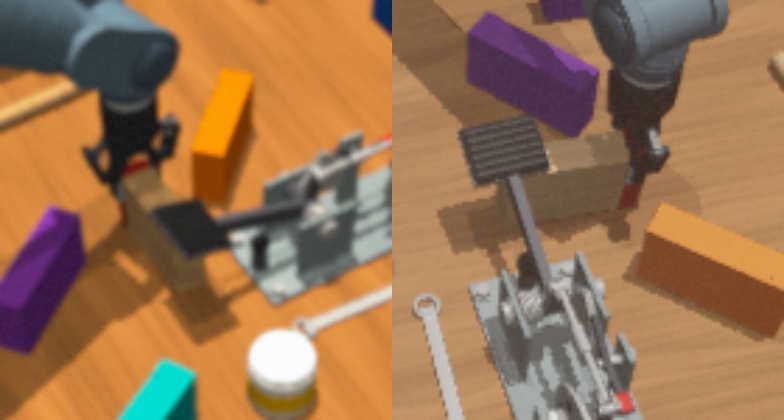

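Emit:
{"method": "drive_tool", "body": {
  "dp": [
    [0,0,-15],
    [0,0,-20],
    [0,0,-20],
    [0,0,-20],
    [0,0,-15]
  ],
  "dr": [
    [0,0.6,0],
    [0,0,0],
    [0,0,0],
    [0,0,0],
    [0,0,0]
  ]
}}

```text
clock: 4.93
eef_pos: [0.5176, 0.3252, 0.0667]
tcp_rot: [0.946, 1.563, -0.612]
contact_force: [-0.5, -5.9, 4.0]
opening: 0.521
```

Run:
```python
from h import *
p=shot('side','side7.png')
s=sensors.state();print(s['contact_force'],s['moment'],s['eef_pos'],s['opening'])
shot('scene','scene7.png')
plan([.517,.43,.068],0.02,step=30)
a=cv2.imread('pics/side7.png');b=cv2.imread('pics/scene7.png')
cv2.imwrite('pics/z7.png',np.hstack([cv2.resize(a[110:260,240:380],None,fx=2.8,fy=2.8),cv2.resize(b[150:300,300:440],None,fx=2.8,fy=2.8)]))
```

```text
[-1.33   1.306 -3.279] [ 0.324  0.14  -0.03 ] [0.518 0.328 0.067] 0.5180135082240193
at [0.517 0.327 0.067] axes y,z [1.    0.014 0.007] [ 0.014 -1.     0.001] x [ 0.007 -0.001 -1.   ]
0 [-0.4, 0.3, -30.0] [-0.4, 0.1, -0.4]
1 [-0.4, 0.5, -30.0] [0.0, -0.0, 0.0]
2 [-0.4, 0.5, -30.0] [0.0, -0.0, 0.0]
3 [-0.1, 0.2, -13.2] [0.0, -0.0, 0.0]
```

View pics/z7.png

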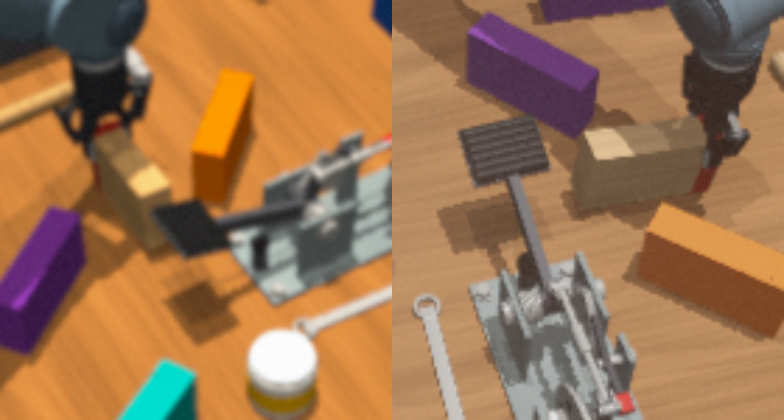

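Emit:
{"method": "drive_tool", "body": {
  "dp": [
    [0,0,-20],
    [0,0,-25],
    [0,0,-25],
    [0,0,-20],
    [0,0,-4]
  ],
  "dr": [
    [-0.4,0,-0.4],
    [0,0,0],
    [0,0,0],
    [0,0,0],
    [0,0,0]
  ]
}}

```text
clock: 5.45
eef_pos: [0.5177, 0.4165, 0.0668]
tcp_rot: [-0.097, 1.562, -1.65]
contact_force: [-0.4, -2.8, 4.9]
opening: 0.522
```

Emit:
{"method": "drive_tool", "body": {
  "dp": [
    [4,0,0],
    [3,0,0],
    [0,0,0]
  ],
  "dr": [
    [0,0,0],
    [0,0,0],
    [0,0,0]
  ]
}}

```text
clock: 5.7
eef_pos: [0.5181, 0.4159, 0.0673]
tcp_rot: [-0.471, 1.559, -2.022]
contact_force: [0.5, 0.1, -5.1]
opening: 0.519
```

Run:
```python
from h import *
plan([.517,.42,.062],0.02,step=30)
s=sensors.state();print(s['contact_force'],s['moment'],s['eef_pos'],s['opening'])
```

```text
at [0.518 0.416 0.067] axes y,z [ 1.     0.02  -0.005] [ 0.02 -1.    0.01] x [-0.005 -0.01  -1.   ]
0 [5.3, -0.9, -4.2] [-0.0, 0.6, 0.3]
[ 0.501  0.087 -5.109] [ 0.278 -0.028  0.   ] [0.518 0.416 0.067] 0.5190936210681432
```

Emit:
{"method": "drive_tool", "body": {
  "dp": [
    [5,0,0],
    [5,0,0]
  ],
  "dr": [
    [0,0.5,0.3],
    [0,0,0]
  ]
}}

```text
clock: 5.87
eef_pos: [0.5188, 0.4156, 0.0665]
tcp_rot: [-1.601, 1.567, 3.13]
contact_force: [-16.6, -7.3, 34.9]
opening: 0.518
```

Run:
```python
from h import *
s=sensors.state();print(s['contact_force'],s['moment'],s['eef_pos'],s['opening'],s['qd'])
b=shot('wrist','wrist8.png')
s=sensors.state();print(s['contact_force'],s['moment'],s['eef_pos'],s['opening'],s['qd'])
shot('side','side8.png'); shot('scene','scene8.png')
a=cv2.imread('pics/side8.png');b=cv2.imread('pics/scene8.png')
cv2.imwrite('pics/z8.png',np.hstack([cv2.resize(a[90:240,220:360],None,fx=2.8,fy=2.8),cv2.resize(b[120:270,340:480],None,fx=2.8,fy=2.8)]))
```

```text
[-16.611  -7.297  34.852] [-0.99   3.431  0.064] [0.519 0.416 0.066] 0.5182201696635286 [-0.007  0.016 -0.025  0.016  0.035 -0.012]
[-13.753  -5.796  29.634] [-0.855  2.998  0.082] [0.519 0.416 0.067] 0.5193028430907963 [ 0.003 -0.001  0.002 -0.005 -0.005  0.004]
```

View pics/z8.png

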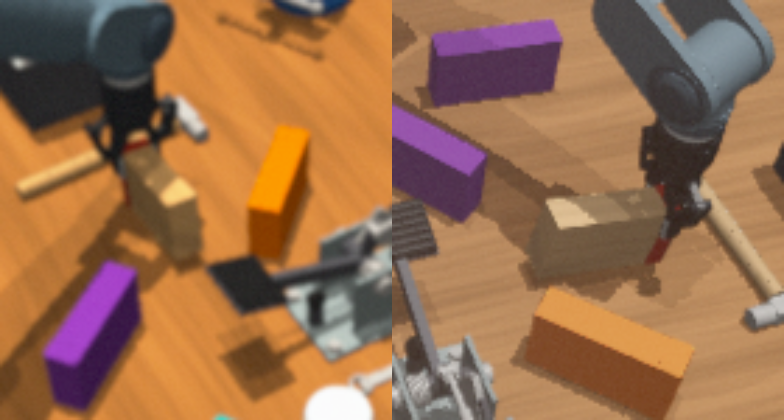

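View pics/wrist8.png

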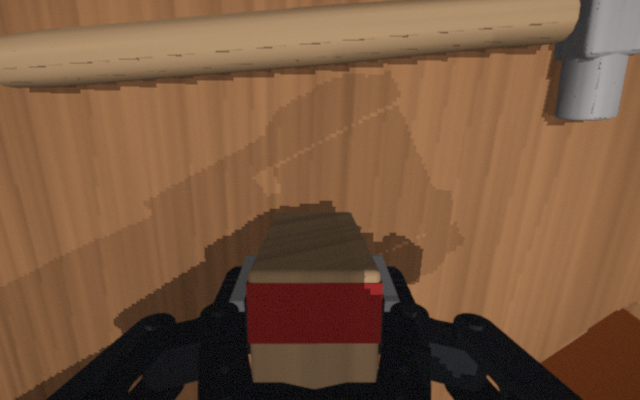

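Emit:
{"method": "drive_tool", "body": {
  "dp": [
    [-1,0,0],
    [0,0,0]
  ],
  "dr": [
    [0,0,0],
    [0,0,0]
  ]
}}

```text
clock: 6.18
eef_pos: [0.5189, 0.4141, 0.0686]
tcp_rot: [-2.011, 1.568, 2.719]
contact_force: [0.0, -0.2, -4.5]
opening: 0.52
```

Emit:
{"method": "drive_tool", "body": {
  "dp": [
    [0,0,0],
    [0,0,0],
    [0,0,0],
    [0,0,0],
    [0,0,0]
  ],
  "dr": [
    [0,0,0],
    [0,0,0],
    [0,0,0],
    [0,0,0],
    [0,0,0]
  ],
  "claw": 1.0
}}

```text
clock: 6.6
eef_pos: [0.5186, 0.411, 0.0652]
tcp_rot: [-1.386, 1.566, -2.941]
contact_force: [0.2, -0.1, 1.0]
opening: 1.002
```

Emit:
{"method": "drive_tool", "body": {
  "dp": [
    [-15,0,0],
    [-25,0,0],
    [-30,0,0],
    [-40,0,0],
    [-40,0,0]
  ],
  "dr": [
    [0,0,0],
    [0,0,0],
    [0,0,0],
    [0,0,0],
    [0,0,0]
  ]
}}

```text
clock: 7.02
eef_pos: [0.5138, 0.4079, 0.2102]
tcp_rot: [-1.132, 1.542, -2.687]
contact_force: [1.2, 0.2, -0.0]
opening: 0.998
```

Run:
```python
from h import *
b=shot('wrist','wrist9.png')
print(sensors.state()['joints'],sensors.state()['contact_force'])
plan([.516,.076,.22],0.0,step=40)
```

```text
[0.498 0.294 1.537 0.001 1.322 0.481] [2.334 2.775 6.391]
at [0.518 0.41  0.221] axes y,z [ 1.     0.017 -0.012] [ 0.017 -1.     0.005] x [-0.012 -0.005 -1.   ]
0 [0.4, -0.9, 40.0] [1.0, 0.3, 0.7]
1 [0.1, -0.2, 40.0] [-0.0, -0.0, -0.0]
2 [0.1, -0.2, 40.0] [-0.0, -0.0, -0.0]
3 [0.1, -0.2, 40.0] [-0.0, -0.0, -0.0]
4 [0.2, -0.2, 40.0] [-0.0, -0.0, -0.0]
5 [0.1, -0.2, 40.0] [-0.0, -0.0, -0.0]
6 [0.2, -0.2, 40.0] [-0.0, -0.0, -0.0]
7 [0.1, -0.3, 40.0] [-0.0, -0.0, -0.0]
8 [0.1, -0.0, 14.4] [-0.0, -0.0, -0.0]
```

View pics/wrist9.png

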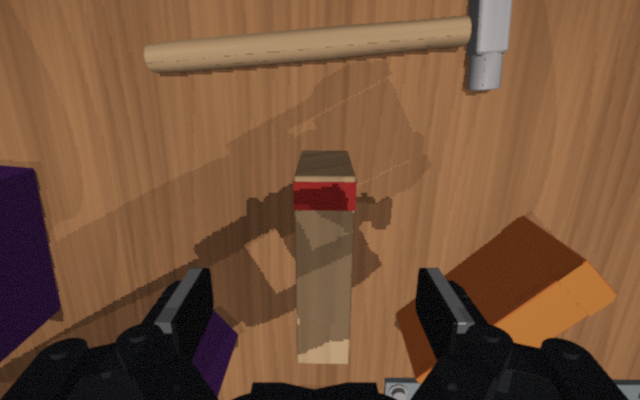

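Emit:
{"method": "drive_tool", "body": {
  "dp": [
    [-2,0,35],
    [0,0,40],
    [0,0,40],
    [0,0,40],
    [0,0,40]
  ],
  "dr": [
    [1,0.3,0.7],
    [0,0,0],
    [0,0,0],
    [0,0,0],
    [0,0,0]
  ],
  "claw": 0
}}

```text
clock: 7.48
eef_pos: [0.5226, 0.2179, 0.2367]
tcp_rot: [1.986, 1.545, 0.427]
contact_force: [1.6, 0.3, -0.1]
opening: 0.297
```

Emit:
{"method": "drive_tool", "body": {
  "dp": [
    [0,0,38],
    [0,0,38],
    [0,0,30],
    [0,0,15]
  ],
  "dr": [
    [0,0,0],
    [0,0,0],
    [0,0,0],
    [0,0,0]
  ]
}}

```text
clock: 7.82
eef_pos: [0.5239, 0.0882, 0.2407]
tcp_rot: [1.848, 1.537, 0.286]
contact_force: [-0.1, -0.1, -0.2]
opening: -0.002
```

Run:
```python
from h import *
p=shot('wrist','wrist10.png')
print(sensors.state()['joints'],sensors.state()['opening'])
shot('side','side10.png')
plan([.516,.076,.19],0.0,step=40)
```

```text
[-0.054 -0.053  1.881  0.01   1.281 -0.065] 0.004622563340604996
at [0.524 0.089 0.241] axes y,z [0.999 0.008 0.032] [ 0.008 -1.    -0.01 ] x [ 0.032  0.01  -0.999]
0 [38.0, -7.6, 10.0] [0.5, -0.6, -1.9]
1 [12.4, -2.0, 3.2] [-0.0, 0.0, 0.0]
```

View pics/wrist10.png

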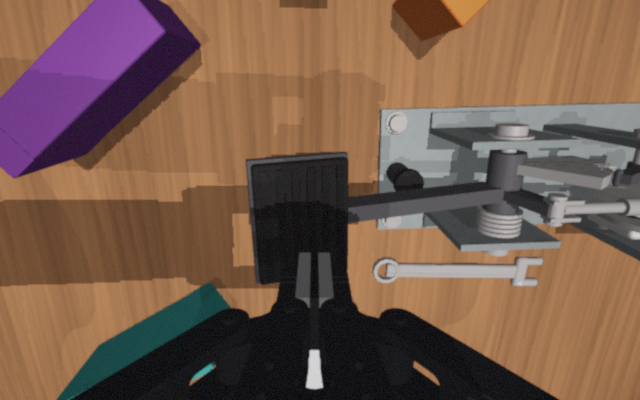

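View pics/side10.png

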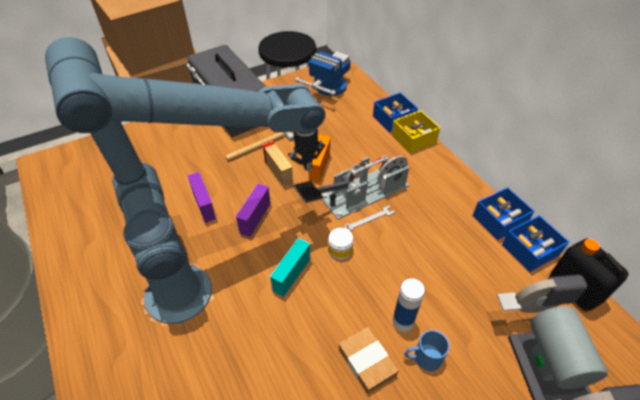

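Run:
```python
from h import *
p=eyes.read_camera('wrist')
for uv,z in [((248,161),.155),((347,153),.137),((348,273),.137),((257,283),.155),((300,218),.146)]: print(onz(p,uv,z))
s=sensors.state();print('tip proj',proj(p,s['eef_pos']+Rt(s).apply([.011,0,0])))
plan([.516,.076,.185],0.04)
```

```text
[0.484 0.124 0.155]
[0.548 0.125 0.137]
[0.552 0.035 0.137]
[0.486 0.038 0.155]
[0.516 0.083 0.146]
tip proj [317.492 267.91 ]
at [0.524 0.09  0.24 ] axes y,z [0.999 0.01  0.032] [ 0.01 -1.   -0.01] x [ 0.032  0.011 -0.999]
0 [38.0, -7.0, 10.3] [-1.7, -0.6, -1.8]
1 [17.2, -2.7, 4.3] [-0.0, 0.0, -0.0]
```

Emit:
{"method": "drive_tool", "body": {
  "dp": [
    [38,-7,8],
    [16,-2,3],
    [0,0,0]
  ],
  "dr": [
    [-1.7,-0.6,-1.8],
    [0,0,0],
    [0,0,0]
  ]
}}

```text
clock: 8.22
eef_pos: [0.5187, 0.0822, 0.1886]
tcp_rot: [1.498, 1.563, -0.029]
contact_force: [-0.2, -0.2, -0.2]
opening: 0.003
```

Run:
```python
from h import *
plan([.517,.080,.16],0.04)
```

```text
at [0.519 0.082 0.189] axes y,z [0.999 0.044 0.008] [ 0.044 -0.999  0.001] x [ 0.008 -0.    -1.   ]
0 [28.6, -2.0, 2.1] [0.2, 0.0, -0.4]
```

Emit:
{"method": "drive_tool", "body": {
  "dp": [
    [15,-1,1],
    [15,-1,1],
    [12,0,0],
    [12,0,0],
    [12,0,0]
  ],
  "dr": [
    [0,0,-0.4],
    [0,0,0],
    [0,0,0],
    [0,0,0],
    [0,0,0]
  ]
}}

```text
clock: 8.63
eef_pos: [0.5214, 0.0844, 0.1269]
tcp_rot: [1.373, 1.561, -0.147]
contact_force: [-5.9, -1.9, 9.6]
opening: -0.001
```

Run:
```python
from h import *
s=sensors.state();print(s['contact_force'],s['eef_pos'])
shot('scene','scene11.png')
plan([.517,.080,.08],0.04,step=12)
b=cv2.imread('pics/scene11.png')
cv2.imwrite('pics/z11.png',cv2.resize(b[120:290,270:470],None,fx=3,fy=3))
```

```text
[-5.944 -1.934  9.576] [0.521 0.084 0.127]
at [0.521 0.084 0.125] axes y,z [0.999 0.051 0.009] [ 0.051 -0.999  0.002] x [ 0.009 -0.001 -1.   ]
0 [11.9, -1.2, 1.1] [0.6, 0.1, -0.5]
1 [11.9, -1.1, 1.1] [0.0, 0.0, -0.0]
2 [11.9, -1.1, 1.1] [0.0, 0.0, -0.0]
3 [9.1, -0.9, 0.9] [0.0, 0.0, -0.0]
```

View pics/z11.png

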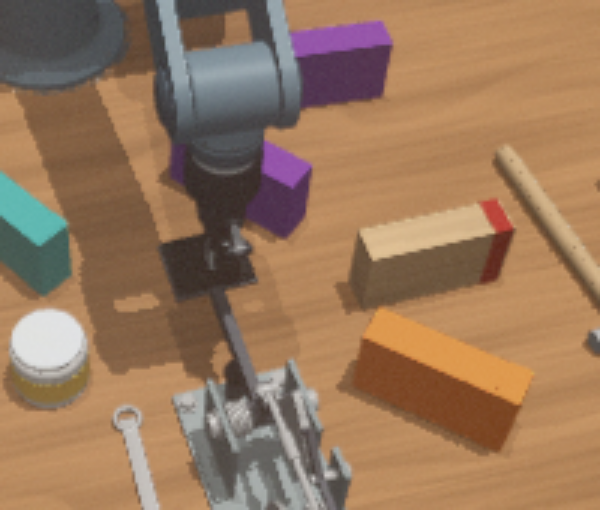

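Pressing works: the fingers sit on the pad and the pedal is moving. I'll continue down.

Emit:
{"method": "drive_tool", "body": {
  "dp": [
    [14,-1,1],
    [12,-1,1],
    [12,-1,0],
    [12,-1,0]
  ],
  "dr": [
    [0.3,0,-0.3],
    [0,0,0],
    [0,0,0],
    [0,0,0]
  ]
}}

```text
clock: 9.02
eef_pos: [0.5223, 0.0843, 0.082]
tcp_rot: [1.176, 1.56, -0.344]
contact_force: [-3.5, -3.3, 13.7]
opening: 0.001
```

Emit:
{"method": "drive_tool", "body": {
  "dp": [
    [8,-1,0],
    [6,0,0]
  ],
  "dr": [
    [0,0,0],
    [0,0,0]
  ]
}}

```text
clock: 9.18
eef_pos: [0.5237, 0.0843, 0.0709]
tcp_rot: [1.055, 1.556, -0.463]
contact_force: [-8.3, -3.0, 13.6]
opening: 0.003
```

Emit:
{"method": "drive_tool", "body": {
  "dp": [
    [5,0,0],
    [4,0,0]
  ],
  "dr": [
    [0,0,0],
    [0,0,0]
  ]
}}

```text
clock: 9.35
eef_pos: [0.5249, 0.0844, 0.0667]
tcp_rot: [0.703, 1.557, -0.811]
contact_force: [-24.0, -3.4, 47.3]
opening: 0.001
```

Emit:
{"method": "drive_tool", "body": {
  "dp": [
    [4,0,0],
    [4,0,0]
  ],
  "dr": [
    [0,0,0],
    [0,0,0]
  ]
}}

```text
clock: 9.52
eef_pos: [0.5249, 0.0844, 0.067]
tcp_rot: [-0.112, 1.557, -1.622]
contact_force: [-19.6, -4.1, 34.1]
opening: 0.003
```

Run:
```python
from h import *
s=sensors.state();print(s['contact_force'],s['eef_pos'])
shot('side','side12.png')
b=cv2.imread('pics/side12.png')
cv2.imwrite('pics/z12.png',cv2.resize(b[120:270,240:440],None,fx=4,fy=4))
s=sensors.state();print(s['contact_force'],s['eef_pos'])
```

```text
[-19.611  -4.126  34.056] [0.525 0.084 0.067]
[-19.719  -3.773  34.976] [0.525 0.084 0.067]
```

View pics/z12.png

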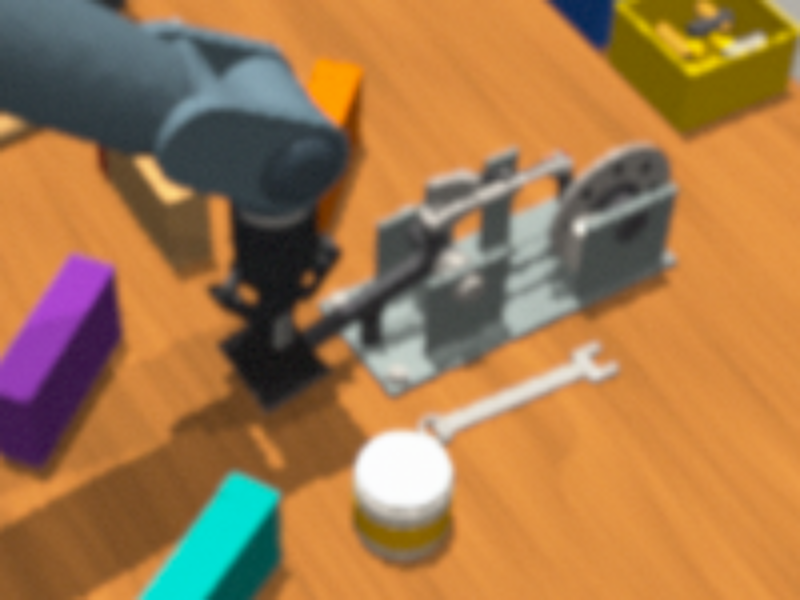

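Pad is fully down in the picture (pad around (272,355) in the zoom, sloping low away from the pivot), and the force climbed to 47 N with no further travel: that's the stop. Releasing.

Emit:
{"method": "drive_tool", "body": {
  "dp": [
    [-6,0,0],
    [-8,0,0],
    [-15,0,0],
    [-25,0,0],
    [-35,0,0]
  ],
  "dr": [
    [0,0,0],
    [0,0,0],
    [0,0,0],
    [0,0,0],
    [0,0,0]
  ]
}}

```text
clock: 9.98
eef_pos: [0.5208, 0.0883, 0.1553]
tcp_rot: [-0.916, 1.548, -2.422]
contact_force: [0.3, -0.2, -0.5]
opening: 0.002
```

Emit:
{"method": "drive_tool", "body": {
  "dp": [
    [-35,0,0],
    [-35,0,0],
    [-30,0,0],
    [-10,0,0],
    [0,0,0]
  ],
  "dr": [
    [0,0,0],
    [0,0,0],
    [0,0,0],
    [0,0,0],
    [0,0,0]
  ]
}}

```text
clock: 10.4
eef_pos: [0.5258, 0.0935, 0.2786]
tcp_rot: [-0.234, 1.557, -1.736]
contact_force: [-0.6, 0.4, -0.3]
opening: -0.002
```

Run:
```python
from h import *
s=sensors.state();print(s['clock'],s['contact_force'],s['eef_pos'])
pw=shot('wrist','wrist13.png',['pad_top','block'])
sd=shot('side','side13.png'); sc=shot('scene','scene13.png')
a=cv2.imread('pics/side13.png');b=cv2.imread('pics/scene13.png')
cv2.imwrite('pics/z13.png',np.hstack([cv2.resize(a[110:260,240:380],None,fx=2.8,fy=2.8),cv2.resize(b[150:300,320:460],None,fx=2.8,fy=2.8)]))
for z in (.06,.146): print('pad centre z',z,proj(sd,(.520,.080,z)),proj(sc,(.520,.08,z)))
```

```text
10.4 [-0.575  0.425 -0.329] [0.526 0.094 0.279]
wrist pad_top [266, 131, 589, 225] 0.85
wrist block [68, 257, 234, 387] 0.87
wrist block [17, 0, 223, 152] 0.82
wrist block [403, 0, 508, 48] 0.64
pad centre z 0.06 [307.781 205.193] [340.162 217.761]
pad centre z 0.146 [307.272 188.689] [341.17  201.386]
```

View pics/z13.png

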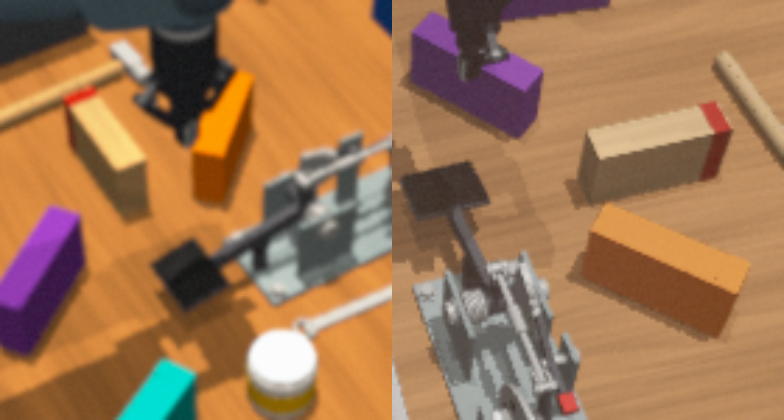

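View pics/scene13.png

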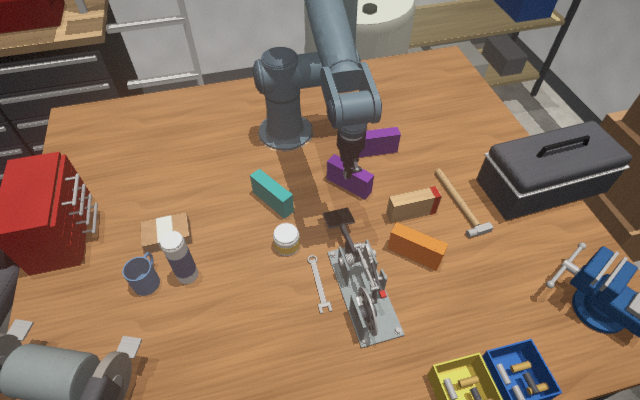

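View pics/wrist13.png

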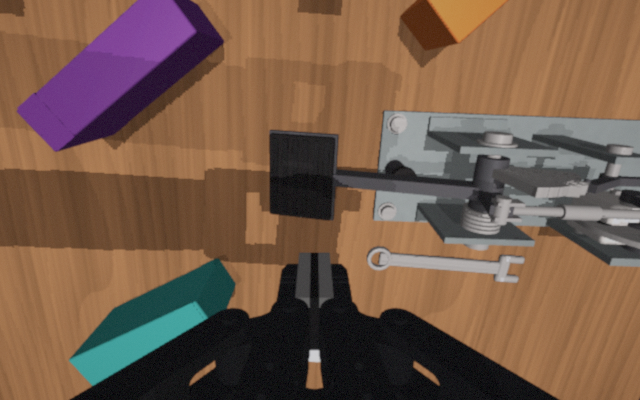

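Run:
```python
from h import *
sc=shot('scene','scene14.png')
print('block near end bottom',onz(sc,(390.7,221.4),0),'top',onz(sc,(388,197),.095))
print('pad left edge',onz(sc,(320+(490-392)/2.8,150+195/2.8),.06))
s=sensors.state();print(s['clock'],s['contact_force'],s['eef_pos'])
print(workorder.finish_job())
```

```text
block near end bottom [0.536 0.258 0.   ] top [0.502 0.248 0.095]
pad left edge [0.539 0.125 0.06 ]
10.7 [-0.883 -0.243 -0.197] [0.523 0.093 0.273]
the job is handed in; nothing more can be done
None
```

The safety block is out, the pedal is latched down, and the job was handed in at about 10.7 s of the 51 s allowed.

- **Block:** I gripped it by its red end, pulled it out sideways to the left and left it standing on the bench. Its near end is about 125–135 mm from the pad's left edge, measured from the scene camera, which read up to 7 mm differently from the wrist camera earlier. It sits between the orange block and the hammer, touching neither.
- **Pedal:** I pressed the pad with the closed fingers until it stopped moving while the upward force rose to 47 N, then lifted straight off. In the side and scene pictures after letting go, the pad top is at about 50–60 mm. That fits the 0.48 rad latched position and not an earlier notch, which would be near 90 mm.
- **Other things:** They look unmoved in the pictures, judged by eye and not measured. The arm ended about 0.27 m above the bench with essentially no contact force.

**What disagreed:** When I closed the jaws on the block, the measured tool height rose about 7 mm. While dragging it out there were brief forces up to about 24 N. Setting the block down pressed it on the bench with about 35 N before I eased off and let go.

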